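# Load and clamp boring-bar holders

### The arm

A 6-joint arm with a two-finger parallel gripper is mounted at the origin on the work surface. World frame = base frame: x ahead of the robot, y to its left, z up, the work surface at z = 0. Lengths are in mm, angles in rad, forces in N, time in s.
With the tool pointing down it reaches from about 325 to 925 mm from the base axis. Payload 3.1 kg.
Tool frame: the origin (TCP) lies between the finger pads; the fingertips stand 22 mm ahead of it and the grasp point (between the pads) lies 3 mm ahead of it; z points along the fingers, y is the direction in which the jaws open and shut (so a half turn about z gives the same grasp; the last joint's range is limited). The gripper opens to 85 mm and grips with 20 to 120 N. Pads are 22 mm wide; open, the fingers measure 114 mm over their backs; the gripper's body (76 mm by 85 mm) begins 54 mm behind the grasp point. The pads swing forward as they close: fully open they stand 13 mm farther back than shut.
Start: joints at [-1.442, 0.217, 1.613, -0, 1.311, -0.112], TCP at [149.071, -606.974, 218.3] pointing down, gripper open.
Joint ranges: [-2.75, 2.75], [-0.78, 2.1], [0.31, 2.55], [-1.13, 4.27], [0.13, 2.63], [-2.58, 2.58]. Speed limits (rad/s): [2.79, 2.79, 3.14, 3.14, 3.14, 3.14].

### API

Orientations are given as a rotation vector (axis times angle).
In Python, from cell import arm, status, grab_frame, camera_info, job_done gives the robot as it stands. The module is installed in compiled form; this text tells all that it offers. Calls block until the motion is done:
- arm.movep(position, orientation): joint-space move of the TCP to a pose.
- arm.line_to(position, frame=None, speed=150): straight line of the TCP; frame=None keeps the orientation; speed is the mean speed in mm/s.
- arm.move_joints(angles): joint-space move.
- arm.gripper_open() and arm.close(): open the fingers fully, or close them until they stop; the grip force is fixed at half the most.
- arm.hold(seconds).
- arm.solve_ik(position, orientation): joint angles nearest the present ones, or None.
- status.observe(): the state.
- grab_frame(name): name is "side" or "top" or "wrist"; returns the picture (400x640x3 uint8, blue, green, red); there is no depth.
- camera_info(name): a dict with "mtx" (3x3 intrinsics, pixels), "k1" (the pictures are not rectified: a ray, as slopes to the right and down, at radius r is drawn at 1 + k1 r^2 times it, then the intrinsics apply), "eye" and "orientation" of the camera in the world; the wrist camera has in their place "tool_from_camera" (4x4, takes a point from camera to tool coordinates, whose origin is the TCP and whose axes are the flange's). Camera axes: x right, y down, z forward; pixel columns grow to the right and rows downward; lengths in mm; the calibration is good to about 2 mm. A picture is of the moment at which its call begins: read the wrist's pose just before it. camera_info takes no time and is no camera call.
A pose or a line that the arm cannot do raises arm.MotionError and nothing moves.
- job_done(): hands the job in, once; it reports no verdict.
The state is a dict: "t": time; "joint_pos": joint angles; "qvel": joint speeds; "effort": joint torques, N m; "position": TCP position; "tool_rot": TCP orientation; "contact_force": force on the tool from outside, world axes, zero at the start; "torque": the same for the moment, N m; "gripper_width": finger opening in mm.
Only numpy, scipy, OpenCV 4.12 (cv2) and the standard library are available. Lean on these libraries where they do the work, as an engineer would, in place of code of your own. Each camera call takes 0.05 s, during which the arm holds its last target. There are 200 camera calls.

### The job

Back the red clamp knob off until the clamp is fully open, then load every boring-bar holder from the red rack into a nest of the blue clamping block, plain steel nose first and pushed fully home, so that only the orange-capped end sticks out. Then screw the clamp down gently, clockwise, until all of its teeth are down in the holders' grooves and it just goes snug, and stop there; never force it: if it stiffens early, a holder is not home, so back off and push that holder in. Leave the oil bottle, the gauge and the screwdriver where they are.

Things in the scene. Friction and masses are not known exactly. Their poses are not given: they have to be found in the camera images.
- clamp_block: Fixed blue and aluminium clamping block, 270 mm wide (y). Origin: centre of its underside, on the table; x points into the nests, z up. Three nests (square tunnels along x) at y = -80, 0, 80 mm: 28 mm wide, floor z = 34 mm, roof z = 62 mm, mouth x = -50 mm, stop wall x = 50 mm. Blue roof up to z = 74 mm from x = -50 to 62 mm. Position and yaw vary.
- nest1 (a point): Mouth of nest 1, middle of its floor edge (block x = -50, y = -80, z = 34 mm). Red flared lips 18 mm long guide into it. In front, an aluminium rail 16 mm wide, its top at z = 34 mm flush with the nest floor, runs out to block x = -170 mm: a holder can be laid on it (fingers pass beside the rail) and slid in.
- nest2 (a point): Mouth of nest 2, middle of its floor edge (block x = -50, y = 0, z = 34 mm). Red flared lips 18 mm long guide into it. In front, an aluminium rail 16 mm wide, its top at z = 34 mm flush with the nest floor, runs out to block x = -170 mm: a holder can be laid on it (fingers pass beside the rail) and slid in.
- nest3 (a point): Mouth of nest 3, middle of its floor edge (block x = -50, y = 80, z = 34 mm). Red flared lips 18 mm long guide into it. In front, an aluminium rail 16 mm wide, its top at z = 34 mm flush with the nest floor, runs out to block x = -170 mm: a holder can be laid on it (fingers pass beside the rail) and slid in.
- bridge (a point): Top of the dark steel bridge over the block that carries the knob (block x = 0, y = 0, z = 134 mm); it is 32 mm deep in x and 270 mm wide in y.
- knob_grip (a point): Grip centre of the red clamp knob, on the vertical screw axis (block x = 0, y = 0, z = 172 mm). The knob is an upright bar 64 mm long, 16 mm thick, 30 mm high (z = 156 to 186 mm), to be pinched from above across its thickness. Its frame turns with the knob: x is along the 64 mm length.
- clamp_screw (a joint): Knob angle, rad: 0 = fully open stop (bar along block x), grows clockwise from above, 3.4 = other stop. 1 rad lowers the yellow beam 6 mm. Stays where left (0.25 N m friction). Starts at 1.4 to 1.9, teeth blocking the nests; below 0.5 holders pass. Teeth meet the top of a holder not home at 1.0 (early resistance), the groove floor of one at home at 2.0, then it stiffens: good is 2.15 to 2.5.
- bed (a joint): How far the sprung aluminium bed (the nest floors with their rails, one piece) is pressed down, m: 0 at rest, holds 20 N before it sinks, then 5 N per mm. Once the teeth press on a holder it sinks 6 mm per rad of knob, holders with it. Clamped snug is 0.5 to 4.5 mm; beyond 5 mm under the clamp is forced.
- shoe_face (a point): Middle of the underside of the clamp teeth (three steel teeth 14 x 18 mm on a yellow beam, one above each nest, at block x = 0). Block z = 64 mm when open, 52 mm on the groove floors.
- rack: Fixed red storage rack. Origin: centre of its underside, on the table, z up. Holders lie in it along its x, nose to +x, at y = -75, 0, 75 mm, axis at z = 46 mm; a place may be empty. A cross bar 34 mm high at x = 33 to 53 mm carries the nose side. Between it and the slots (x = -27 to 33) a holder is free to grip from above; lift straight up. Position and yaw vary.
- rack_slots (a point): Front top edge of the rack's slots (rack x = -27, y = 0, z = 60 mm). The capped tails lie in slots 34 mm wide from rack x = -89 to -27 mm, with walls up to z = 60 mm: no room for fingers there.
- holder1: Boring-bar holder 1: loose square steel bar, 170 x 24 x 24 mm, 0.4 kg, may be absent. Origin: its middle; x along it to the plain nose at 85 mm. Orange cap from x = -85 to -51. A dark groove all round from x = 23 to 49 mm, core 12 mm thick. Any of its four sides may be up. Home in a nest, its nose touches the stop wall: origin at block x = -35, z = 46 mm.
- holder2: Boring-bar holder 2: loose square steel bar, 170 x 24 x 24 mm, 0.4 kg, may be absent. Origin: its middle; x along it to the plain nose at 85 mm. Orange cap from x = -85 to -51. A dark groove all round from x = 23 to 49 mm, core 12 mm thick. Any of its four sides may be up. Home in a nest, its nose touches the stop wall: origin at block x = -35, z = 46 mm.
- holder3: Boring-bar holder 3: loose square steel bar, 170 x 24 x 24 mm, 0.4 kg, may be absent. Origin: its middle; x along it to the plain nose at 85 mm. Orange cap from x = -85 to -51. A dark groove all round from x = 23 to 49 mm, core 12 mm thick. Any of its four sides may be up. Home in a nest, its nose touches the stop wall: origin at block x = -35, z = 46 mm.
- holder1_nose (a point): Centre of the nose end face of holder 1.
- holder2_nose (a point): Centre of the nose end face of holder 2.
- holder3_nose (a point): Centre of the nose end face of holder 3.
- holder1_tail (a point): Centre of the orange-capped end face of holder 1.
- holder2_tail (a point): Centre of the orange-capped end face of holder 2.
- holder3_tail (a point): Centre of the orange-capped end face of holder 3.
- oil_bottle: Bystander: red bottle, 48 mm across and 130 mm high, origin at the centre of its base.
- gauge: Bystander: steel setting gauge, 64 mm foot, 85 mm high, origin at the centre of its base.
- driver: Bystander: green-handled screwdriver, 200 mm long, lying; origin under its middle.
Things that resemble listed ones, but are neither listed nor needed, are in the scene too. What is shaped like the holder3 but brown, purple or yellow is not meant.

How it is judged (in metres and radians):
On the way, in this order (a step that is already met when the one before it is completed fails the run):
1. the clamp is backed off, fully open (value of joint clamp_screw below 0.5 rad), for 0.2 s.
2. every holder is fully home in a nest before the clamp is screwed down (x of holder1_nose in the frame of clamp_block between 0.045 and 0.054 m and z of holder1 in the frame of clamp_block between 0.039 and 0.051 m and angle between the x axis of each of holder1, holder2, holder3 and the x axis of clamp_block, either way round below 0.06 rad and (y of holder1 in the frame of clamp_block between -0.086 and -0.074 m or y of holder1 in the frame of clamp_block between -0.006 and 0.006 m or y of holder1 in the frame of clamp_block between 0.074 and 0.086 m) and x of holder2_nose in the frame of clamp_block between 0.045 and 0.054 m and z of holder2 in the frame of clamp_block between 0.039 and 0.051 m and (y of holder2 in the frame of clamp_block between -0.086 and -0.074 m or y of holder2 in the frame of clamp_block between -0.006 and 0.006 m or y of holder2 in the frame of clamp_block between 0.074 and 0.086 m) and x of holder3_nose in the frame of clamp_block between 0.045 and 0.054 m and z of holder3 in the frame of clamp_block between 0.039 and 0.051 m and (y of holder3 in the frame of clamp_block between -0.086 and -0.074 m or y of holder3 in the frame of clamp_block between -0.006 and 0.006 m or y of holder3 in the frame of clamp_block between 0.074 and 0.086 m) and value of joint clamp_screw below 1.9 rad), for 0.2 s.
3. the clamp is screwed down snug into the grooves (value of joint clamp_screw above 2.03 rad and value of joint bed between 0.0005 and 0.0045 m), for 0.2 s.
At the end, for the whole second after the job is handed in: Every holder present lies in a nest nose first, its nose within 5 mm of the stop wall, within 6 mm of the nest's middle line, flat on the nest floor and at rest; the clamp knob is past 2.03 rad with the sprung bed pressed down 0.5 to 4.5 mm (snug, not forced) (all of step 3 and x of holder1_nose in the frame of clamp_block between 0.045 and 0.054 m and z of holder1 in the frame of clamp_block between 0.039 and 0.051 m and angle between the x axis of each of holder1, holder2, holder3 and the x axis of clamp_block, either way round below 0.06 rad and (y of holder1 in the frame of clamp_block between -0.086 and -0.074 m or y of holder1 in the frame of clamp_block between -0.006 and 0.006 m or y of holder1 in the frame of clamp_block between 0.074 and 0.086 m) and x of holder2_nose in the frame of clamp_block between 0.045 and 0.054 m and z of holder2 in the frame of clamp_block between 0.039 and 0.051 m and (y of holder2 in the frame of clamp_block between -0.086 and -0.074 m or y of holder2 in the frame of clamp_block between -0.006 and 0.006 m or y of holder2 in the frame of clamp_block between 0.074 and 0.086 m) and x of holder3_nose in the frame of clamp_block between 0.045 and 0.054 m and z of holder3 in the frame of clamp_block between 0.039 and 0.051 m and (y of holder3 in the frame of clamp_block between -0.086 and -0.074 m or y of holder3 in the frame of clamp_block between -0.006 and 0.006 m or y of holder3 in the frame of clamp_block between 0.074 and 0.086 m) and linear speed of each of holder1, holder2, holder3 below 0.02 m/s); the robot touches nothing.
It fails at once if the clamp is forced: the sprung bed pressed down more than 5 mm with the clamp screwed down (value of joint bed above 0.005 m and value of joint clamp_screw above 1.1 rad).
It fails at once if the oil bottle is disturbed (moved more than 30 mm) (distance of oil_bottle from where it was at the start of the episode above 0.03 m).
It fails at once if the gauge is disturbed (moved more than 30 mm) (distance of gauge from where it was at the start of the episode above 0.03 m).
It fails at once if the screwdriver is disturbed (moved more than 30 mm) (distance of driver from where it was at the start of the episode above 0.03 m).
Of holder1, holder2, holder3 only 2 to 3 are there at a start; the rules pass over those that are not, and their reading is None.
At some moment in a run one of holder1, holder2, holder3 may be knocked a few centimetres aside while the robot is not near it.
Once in a run the grip may slacken for a moment while it holds something.
It also fails if it takes over 210 s, if anything falls off the work surface, if the arm or the gripper's body presses on something with over 40 N, if the wrist force passes 120 N, or if a joint passes its speed limit or range.

## Working session

There is one attempt and no reset: what is moved stays moved. The work goes in short steps, each a Python script; the robot and the scene stay as the last script left them, time stands still between calls to the robot, and variables do not carry over. Pictures are saved under pics/ and viewed, about 12 in all and at most 16, crops included, and the job is handed in when it is done.

```bash
mkdir -p pics; python3 - <<'E'
from cell import *
import cv2
for n in ("side","top"):
    im=grab_frame(n); cv2.imwrite(f"pics/{n}0.png",im)
    print(n,camera_info(n))
print(camera_info("wrist")); print(status.observe())
E
```

```text
side {'mtx': array([[428.36816202,   0.        , 322.23026339],
       [  0.        , 428.36816202, 198.91340015],
       [  0.        ,   0.        ,   1.        ]]), 'k1': -0.11183648571904607, 'eye': array([ 75.33448096, 709.5036399 , 978.96014868]), 'orientation': array([-0.78792583,  2.58071512, -1.08635557])}
top {'mtx': array([[414.75180917,   0.        , 318.63882465],
       [  0.        , 414.75180917, 202.57808066],
       [  0.        ,   0.        ,   1.        ]]), 'k1': -0.053388004395973764, 'eye': array([ 318.67151872,  -26.69813062, 1189.79623583]), 'orientation': array([-2.08367222,  2.1258634 , -0.22588225])}
{'mtx': array([[342.31596182,   0.        , 318.46527217],
       [  0.        , 342.31596182, 202.42474201],
       [  0.        ,   0.        ,   1.        ]]), 'k1': -0.0464636674031352, 'tool_from_camera': array([[-5.47555711e-04, -9.48379087e-01, -3.17138466e-01,
         8.22553625e+01],
       [ 9.99999073e-01, -1.23827286e-04, -1.35625300e-03,
         9.07962455e-01],
       [ 1.24697158e-03, -3.17138915e-01,  9.48378276e-01,
        -1.54966488e+02],
       [ 0.00000000e+00,  0.00000000e+00,  0.00000000e+00,
         1.00000000e+00]])}
{'t': 0.1, 'joint_pos': array([-1.44217195e+00,  2.17675371e-01,  1.61479133e+00,  3.51515247e-05,
        1.31130255e+00, -1.12216357e-01]), 'qvel': array([-1.22350905e-03, -1.66172751e-03, -2.72082447e-03,  9.79113979e-05,
       -5.22271939e-04, -1.13966642e-03]), 'effort': array([-2.97091619e-04, -3.98074722e+01, -3.04970813e+01, -1.23936138e-04,
        4.23204299e-03,  1.68013827e-05]), 'position': array([ 148.99763712, -606.19019919,  217.09173761]), 'tool_rot': array([-3.11668261e+00, -3.77122478e-01, -2.52833315e-05]), 'contact_force': array([ 0.01616914, -0.11008638, -0.76365545]), 'torque': array([ 0.01296036, -0.00385504,  0.06663691]), 'gripper_width': 85.28677311875302}
```

View pics/top0.png

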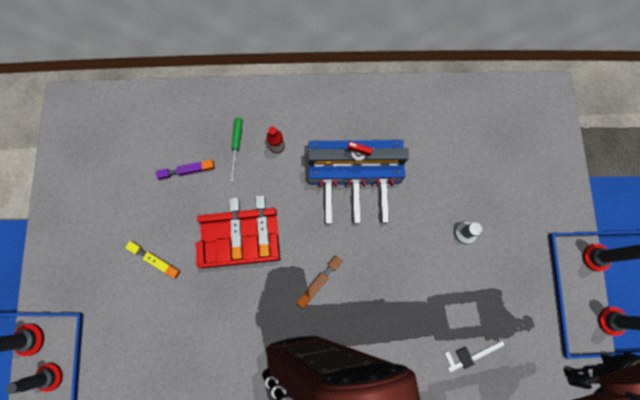

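View pics/side0.png

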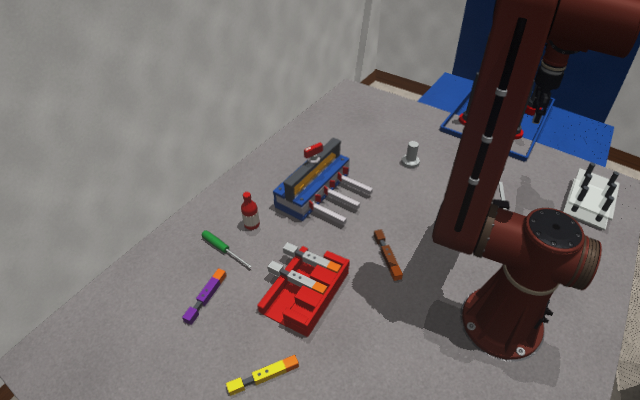

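Top view: the real holders (grey body, orange cap) lie in the red rack at about (236,228) and (262,226). The rack's left place at (208,240) is empty. Lookalikes are purple (186,170), yellow (152,260) and brown (320,282), none of them wanted. The block is at (356,162), with its knob at (360,148).

```bash
cat > h.py <<'E'
from cell import arm,status,grab_frame,camera_info,job_done
import numpy as np, cv2
from scipy.spatial.transform import Rotation as R
def cam(n,obs=None):
    c=camera_info(n)
    if n=="wrist":
        o=obs or status.observe(); T=c["tool_from_camera"]; Rt=R.from_rotvec(o["tool_rot"]).as_matrix()
        return c["mtx"],c["k1"],Rt@T[:3,:3],Rt@T[:3,3]+o["position"]
    return c["mtx"],c["k1"],R.from_rotvec(c["orientation"]).as_matrix(),np.array(c["eye"])
def unproj(C,px,z):
    K,k,Rm,e=C; u=np.array([(px[0]-K[0,2])/K[0,0],(px[1]-K[1,2])/K[1,1]]); s=u.copy()
    for _ in range(20): s=u/(1+k*(s@s))
    d=Rm@np.array([s[0],s[1],1]); return e+d*(z-e[2])/d[2]
def proj(C,P):
    K,k,Rm,e=C; p=Rm.T@(np.asarray(P,float)-e); s=p[:2]/p[2]; s=s*(1+k*(s@s))
    return np.array([K[0,0]*s[0]+K[0,2],K[1,1]*s[1]+K[1,2]])
def crop(im,x0,y0,x1,y1,f,name):
    cv2.imwrite(name,cv2.resize(im[y0:y1,x0:x1],None,fx=f,fy=f,interpolation=cv2.INTER_CUBIC))
def down(a): # tool z down, tool x axis at world angle a
    return (R.from_euler('z',a)*R.from_euler('x',np.pi)).as_rotvec()
def frame(pos,yaw):
    c,s=np.cos(yaw),np.sin(yaw); return lambda p: np.array([pos[0]+c*p[0]-s*p[1],pos[1]+s*p[0]+c*p[1],p[2]])
E
python3 - <<'E'
from h import *
im=cv2.imread("pics/top0.png")
crop(im,190,120,420,275,3.4,"pics/topc.png")
C=cam("top")
for p in [(357,160),(236,228),(262,226),(275,143),(466,232),(236,150)]: print(p,unproj(C,p,40))
E
```

```text
(357, 160) [ 697.22336456 -138.81759792   40.        ]
(236, 228) [504.45606902 208.78797601  40.        ]
(262, 226) [508.7298127 135.5290378  40.       ]
(275, 143) [754.78300941  99.87778433  40.        ]
(466, 232) [ 479.62319417 -437.11595148   40.        ]
(236, 150) [735.77327223 214.43472503  40.        ]
```

View pics/topc.png

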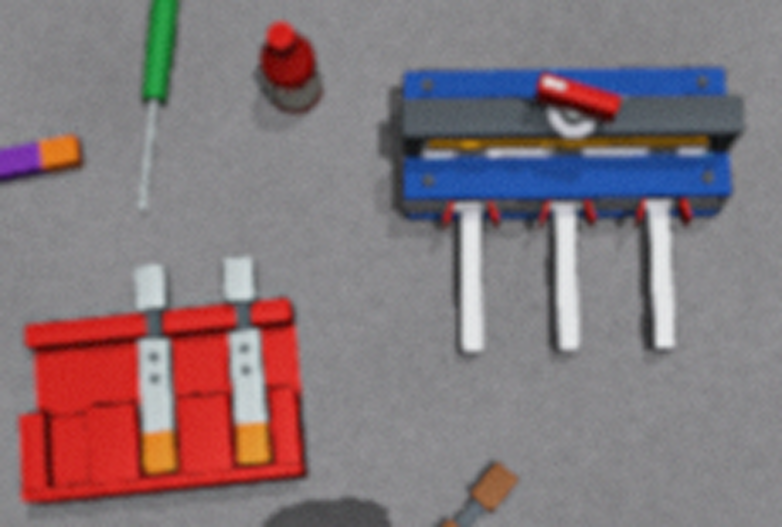

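Crop: the knob bar runs (540,84)–(620,108), which puts it at about 1.8 rad. The rail ends are (471,351), (568,349) and (665,348). The two holders run nose (150,266) to tail (160,472), and nose (238,258) to tail (253,464). Next: a coarse pose from these, then close wrist views.

```bash
python3 - <<'E'
from h import *
C=cam("top"); f=lambda p,z: unproj(C,(190+p[0]/3.4-.35,120+p[1]/3.4-.35),z)
e=[f(p,34) for p in [(471,351),(568,349),(665,348)]]
m=[f(p,34) for p in [(470,204),(565,204),(658,204)]]
print(np.round(e),np.round(m)); d=e[0]-e[2]; print("pitch",np.linalg.norm(d)/2,"yaw from ends",np.arctan2(-d[0],d[1]), "from rails",[round(np.arctan2((b-a)[1],(b-a)[0]),3) for a,b in zip(e,m)])
for n,t in [((150,266),(160,472)),((238,258),(253,464))]:
    a,b=f(n,58),f(t,58); print(a,b,np.linalg.norm(a-b),np.arctan2(*(a-b)[[1,0]]))
k=f((540,84),186),f((620,108),186);print("knob",k,np.arctan2(*(k[0]-k[1])[[1,0]]),np.linalg.norm(k[0]-k[1]))
o=(e[1])+0; 
# look from above block and rack, camera on robot side
for nm,p in (("rack",(560,175,330)),("block",(655,-135,350))):
    arm.movep(p,down(np.pi)); ob=status.observe(); im=grab_frame("wrist"); cv2.imwrite(f"pics/w_{nm}.png",im); np.save(f"pics/w_{nm}.npy",[ob["position"],ob["tool_rot"]]); print(ob["joint_pos"],ob["position"])
E
```

```text
[[ 515.  -51.   34.]
 [ 515. -131.   34.]
 [ 514. -212.   34.]] [[ 641.  -53.   34.]
 [ 640. -134.   34.]
 [ 638. -213.   34.]]
pitch 80.65376641062211 yaw from ends -0.005222769429537745 from rails [np.float64(-0.018), np.float64(-0.019), np.float64(-0.006)]
[587.28921259 213.39593788  58.        ] [417.49215783 201.34291793  58.        ] 170.22430817802893 0.07086599057193713
[592.55002815 140.46354865  58.        ] [422.5709345 126.6304029  58.       ] 170.54104549465555 0.08120250277673909
knob (array([ 691.60408905, -104.45093543,  186.        ]), array([ 671.34723265, -163.78964369,  186.        ])) 1.2418242334253207 62.70105683723297
[ 1.82058237e-01  6.74182009e-02  1.57394910e+00 -2.54450761e-04
  1.50053549e+00 -1.38746847e+00] [560.21612151 174.22832982 329.79557498]
[-3.06621488e-01  2.39896926e-01  1.34344612e+00  8.70377763e-04
  1.55864973e+00 -1.87867174e+00] [ 654.95651505 -133.64892712  349.99210146]
```

View pics/w_rack.png

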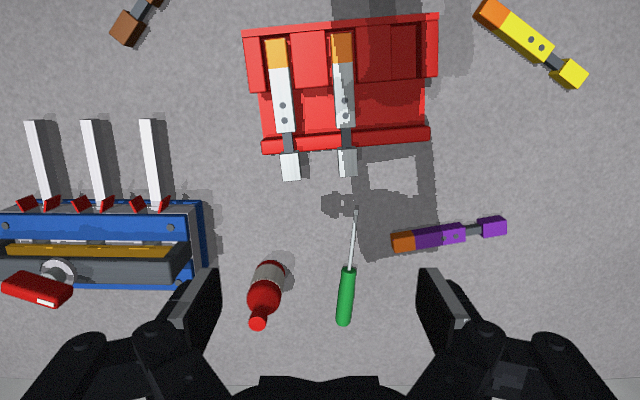

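View pics/w_block.png

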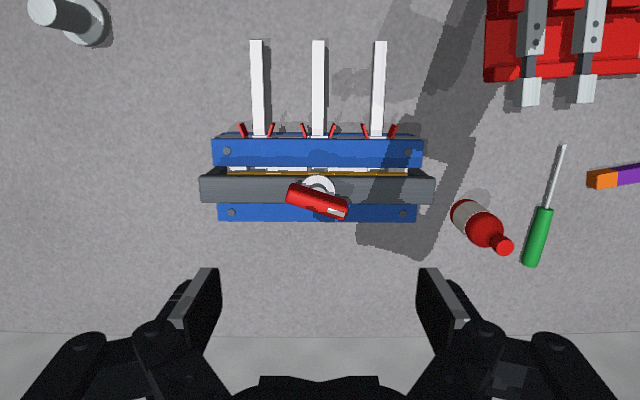

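Rack wrist view: the left holder runs cap end (275,38) to nose end (291,181), the right one cap end (342,33) to nose end (347,177). Block wrist view: rail ends (257,40), (318,40) and (380,40), knob bar from about (290,193) to (345,208).

```bash
python3 - <<'E'
from h import *
def W(n):
    p,r=np.load(f"pics/w_{n}.npy"); return cam("wrist",dict(position=p,tool_rot=r))
C=W("block"); P=lambda p,z:np.round(unproj(C,p,z),1)
e=[P(p,34) for p in [(257,40),(318,40),(380,40)]]; m=[P(p,34) for p in [(262,135),(319,135),(377,135)]]
print("rails",e,m); d=e[2]-e[0]; print(np.linalg.norm(d)/2,np.arctan2(-d[0],d[1]))
print("roof corners z74",[P(p,74) for p in [(211,140),(421,140),(218,221),(415,221)]])
print("bridge z134",[P(p,134) for p in [(200,178),(435,178)]])
k=P((290,189),186),P((346,213),186); print("knob",k)
C=W("rack")
for t,n in [((275,38),(291,181)),((342,33),(347,177))]:
    a,b=P(n,58),P(t,58); print("holder",a,b,np.linalg.norm(a-b),np.arctan2(*(a-b)[[1,0]]))
im=cv2.imread("pics/w_block.png"); crop(im,190,110,450,235,3,"pics/wbc.png")
E
```

```text
rails [array([ 514.5, -211.5,   34. ]), array([ 514.7, -134.3,   34. ]), array([514.4, -55.8,  34. ])] [array([ 634.1, -210.6,   34. ]), array([ 634.2, -132.9,   34. ]), array([634.1, -53.7,  34. ])]
77.85001605651729 0.0006422606695572475
roof corners z74 [array([ 635.1, -268.8,   74. ]), array([635. ,  -4.7,  74. ]), array([ 744.3, -269.8,   74. ]), array([744.3,  -2.6,  74. ])]
bridge z134 [array([ 669. , -266.6,  134. ]), array([669.,  -3., 134.])]
knob (array([ 666.9, -161.5,  186. ]), array([ 691.7, -106.5,  186. ]))
holder [592.5 138.4  58. ] [423.2 124.4  58. ] 169.87786789337804 0.08250572161028898
holder [587.3 210.4  58. ] [418.2 200.9  58. ] 169.36664370530576 0.05612078270117645
```

View pics/wbc.png

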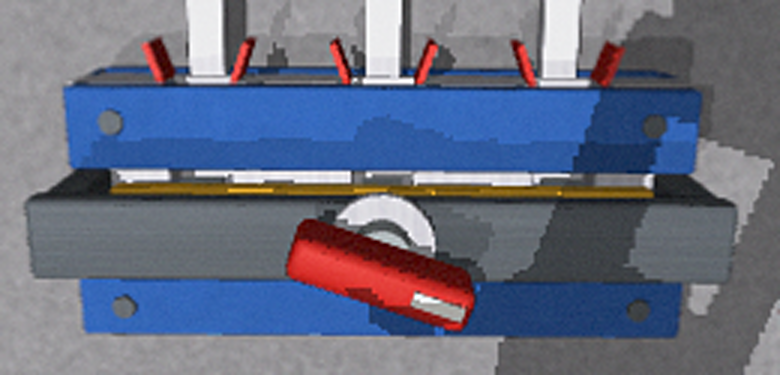

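Block: x≈684.5, y≈-134, yaw≈0, from rails, roof and bridge which agree to about 2 mm. Knob: bar yaw ≈1.22, i.e. about 1.9 rad. Opening the clamp.

```bash
python3 - <<'E'
from h import *
K=[684.5,-134,175]
S=lambda l:(lambda o:print(l,o["position"].round(1),"F",o["contact_force"].round(1),"T",o["torque"].round(2),"w",round(o["gripper_width"],1),"q6",o["joint_pos"][5].round(3),"t",round(o["t"],1)))(status.observe())
a=1.22
arm.movep([K[0],K[1],260],down(a)); arm.line_to(K,speed=100); S("at")
arm.close(); S("closed")
for b in np.append(np.arange(a+.2,2.95,.2),2.96):
    arm.movep(K,down(b)); S(f"{b:.2f}")
    if abs(status.observe()["torque"][2])>3: break
arm.gripper_open(); S("open"); arm.line_to([K[0],K[1],300]); 
arm.movep((655,-135,350),down(np.pi)); ob=status.observe(); im=grab_frame("wrist"); cv2.imwrite("pics/w2.png",im); np.save("pics/w_2.npy",[ob["position"],ob["tool_rot"]])
crop(im,190,20,450,235,3,"pics/w2c.png")
E
```

```text
at [ 685.2 -134.2  176.1] F [ 0.  -0.4 -0.4] T [0.03 0.01 0.07] w 84.9 q6 0.057 t 7.2
closed [ 684.5 -134.   174.9] F [ 0.9  0.2 -0. ] T [ 0.03  0.   -0.02] w -0.0 q6 0.057 t 8.0
1.42 [ 684.5 -134.   175. ] F [ 0.1  0.1 -0.5] T [ 0.02 -0.03 -0.01] w 0.0 q6 -0.14 t 8.3
1.62 [ 684.5 -134.   175. ] F [0.4 0.6 0.5] T [ 0.01 -0.04 -0.06] w -0.2 q6 -0.338 t 8.6
1.82 [ 684.5 -134.   175. ] F [-0.2  0.3  1.1] T [-0.01 -0.04 -0.05] w -0.1 q6 -0.537 t 8.9
2.02 [ 684.5 -134.   175. ] F [0.2 0.5 0.3] T [-0.02 -0.   -0.  ] w -0.3 q6 -0.737 t 9.2
2.22 [ 684.5 -134.   175. ] F [-0.4 -0.2 -1.3] T [-0.   -0.02  0.03] w 0.1 q6 -0.937 t 9.6
2.42 [ 684.5 -134.   175. ] F [-1.1 -1.  -0.7] T [ 0.04  0.05 -0.03] w -0.0 q6 -1.137 t 9.9
2.62 [ 684.5 -134.   175. ] F [-0.3 -0.7 -0.4] T [ 0.03 -0.02 -0.  ] w 0.1 q6 -1.337 t 10.2
2.82 [ 684.5 -134.   175. ] F [ 1.2  0.7 -0.4] T [-0.01 -0.04  0.03] w 0.1 q6 -1.537 t 10.5
2.96 [ 684.5 -134.   175. ] F [0.6 0.2 0.2] T [-0.04 -0.    0.01] w -0.0 q6 -1.677 t 10.7
open [ 684.5 -134.   175. ] F [ 1.3 -0.7  0.5] T [ 0.07 -0.06 -0.02] w 85.6 q6 -1.683 t 11.5
```

View pics/w2c.png

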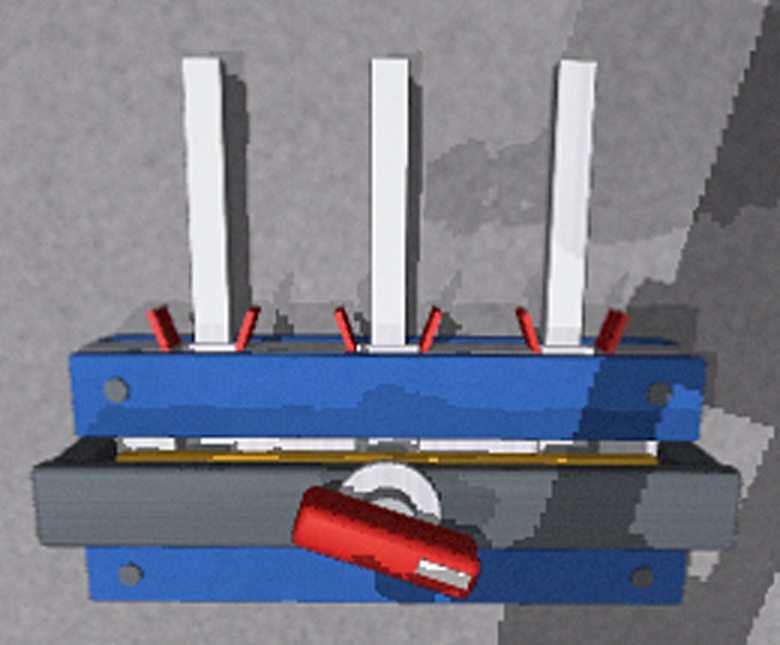

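The fingers shut to 0 with no force and the knob did not move, so they missed it. I'll look at the grasp pose itself from the side and wrist cameras.

```bash
python3 - <<'E'
from h import *
K=[684.5,-134,175]
arm.movep([K[0],K[1],260],down(1.22)); arm.line_to(K,speed=100); arm.hold(.3)
print(status.observe())
s=grab_frame("side"); w=grab_frame("wrist")
a=cv2.resize(s[80:230,230:430],(600,450),interpolation=cv2.INTER_CUBIC); 
cv2.imwrite("pics/k.png",np.vstack([a,cv2.resize(w,(600,375))])[:, :][:825]); cv2.imwrite("pics/k.png",np.hstack([cv2.resize(a,(400,300)),cv2.resize(w,(400,300))]))
E
```

```text
{'t': 15.8833, 'joint_pos': array([-2.93811463e-01,  4.01489717e-01,  1.46158809e+00,  2.24281013e-05,
        1.27734598e+00,  5.69567521e-02]), 'qvel': array([-0.00066029,  0.00324854,  0.00466319, -0.00020226,  0.00021041,
        0.00128191]), 'effort': array([-2.24913376e-03, -4.68824172e+01, -3.00741577e+01, -1.05107681e-04,
       -5.81830813e-03, -2.16936007e-05]), 'position': array([ 684.86047651, -134.07601231,  175.76795248]), 'tool_rot': array([2.57423869e+00, 1.79922543e+00, 1.16196142e-03]), 'contact_force': array([-0.16515072,  0.3034715 , -0.06785237]), 'torque': array([ 0.05961507, -0.00391319,  0.00201445]), 'gripper_width': 85.19824016360066}
```

View pics/k.png

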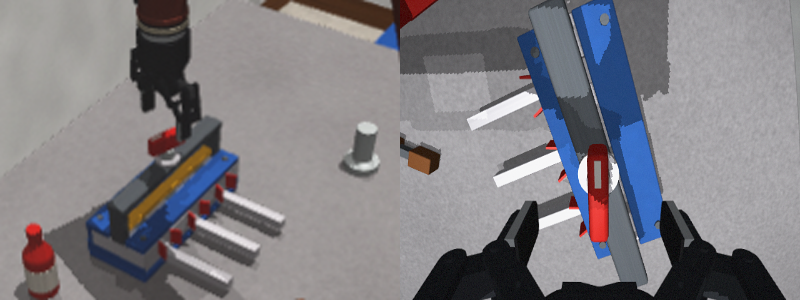

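In both views the fingers sit above the knob; the tips seem to reach about 30–40 mm less than stated. I'll measure the real tip length by touching the bare table lightly with shut fingers, and take a picture with the fingers shut.

```bash
python3 - <<'E'
from h import *
arm.line_to([684.5,-134,300]); arm.close(); arm.movep([560,35,120],down(np.pi)); arm.hold(.3)
w=grab_frame("wrist"); s=grab_frame("side"); ob=status.observe()
c=np.round(proj(cam("side"),ob["position"])).astype(int); print(c, proj(cam("wrist"),ob["position"]), proj(cam("wrist"),ob["position"]-[0,0,22]))
x,y=c; cv2.imwrite("pics/tip.png",np.hstack([cv2.resize(w[:, 120:520],(400,400)),cv2.resize(s[y-50:y+50,x-50:x+50],(400,400),interpolation=cv2.INTER_CUBIC)]))
z=60; f0=ob["contact_force"][2]; arm.line_to([560,35,z])
while z>-8:
    z-=1.5; arm.line_to([560,35,z],speed=30); o=status.observe()
    if abs(o["contact_force"][2]-f0)>5: break
print(z,o["position"],o["contact_force"],f0); arm.line_to([560,35,150])
E
```

```text
[315 212] [319.53722513 256.45882876] [319.38551915 238.37418692]
-9.0 [559.87219801  34.9986099   -9.12793513] [ 0.15594639 -0.65829722  0.31465283] 1.0839059256288843
```

View pics/tip.png

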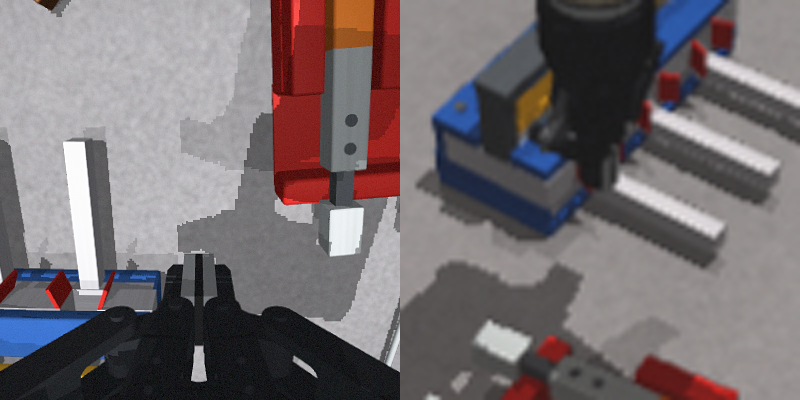

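The tip does sit about 14 mm behind the reported TCP: the side view shows it at the projected TCP column but above it, and the table was not met at z=-9. I'll finish the touch to get the exact figure.

```bash
python3 - <<'E'
from h import *
arm.line_to([560,35,0]); arm.hold(.3); f0=status.observe()["contact_force"][2]; z=0
while z>-40:
    z-=1; arm.line_to([560,35,z],speed=20); arm.hold(.1); o=status.observe()
    if abs(o["contact_force"][2]-f0)>6: break
print(z,o["position"],o["contact_force"],f0,o["t"]); arm.line_to([560,35,150])
E
```

```text
-14 [560.2628097   34.96259823 -12.92287565] [-1.83081137 -0.00940253  7.32228099] 0.15485955106822885 39.2333
```

Contact came at reported z≈-13, so the fingertips are 13 mm behind the reported TCP, 35 mm shorter than stated. All commanded heights get -35 mm. Grasping the knob again.

```bash
cat >> h.py <<'E'
DZ=-35.0
def S(l=""):
    o=status.observe(); print(l,o["position"].round(1)-[0,0,DZ],"F",o["contact_force"].round(1),"Tz",o["torque"][2].round(2),"w",round(o["gripper_width"],1),"q6",o["joint_pos"][5].round(3),"t",round(o["t"],1)); return o
def mv(p,a): arm.movep([p[0],p[1],p[2]+DZ],down(a))
def ln(p,speed=150): arm.line_to([p[0],p[1],p[2]+DZ],speed=speed)
E
python3 - <<'E'
from h import *
K=[684.5,-134,176]; a=1.22
arm.gripper_open(); mv([K[0],K[1],260],a); ln(K,80); arm.hold(.3); S("at")
arm.close(); arm.hold(.2); o=S("closed")
if o["gripper_width"]>10:
    for b in np.append(np.arange(a+.15,2.95,.15),2.96):
        mv(K,b); o=S(f"{b:.2f}")
        if abs(o["torque"][2])>4 or np.linalg.norm(o["contact_force"])>45: break
    arm.hold(.4); S("end")
w=grab_frame("wrist"); cv2.imwrite("pics/k2.png",w)
E
```

```text
at [ 684.7 -134.1  176.5] F [-0.1 -0.4  1. ] Tz -0.06 w 85.4 q6 0.057 t 44.2
closed [ 684.1 -133.8  176.3] F [-4.6  1.1  4.8] Tz 0.01 w 16.2 q6 0.057 t 45.1
1.37 [ 683.9 -133.8  176.3] F [-4.5  1.9  5.7] Tz -0.01 w 16.0 q6 -0.09 t 45.4
1.52 [ 683.7 -133.8  176.3] F [-6.   1.6  6. ] Tz -0.05 w 16.7 q6 -0.24 t 45.7
1.67 [ 683.5 -133.8  176.3] F [-5.4  1.8  5.1] Tz -0.09 w 15.7 q6 -0.39 t 45.9
1.82 [ 683.2 -133.8  176.3] F [-7.4  1.2  6.4] Tz -0.08 w 16.1 q6 -0.54 t 46.2
1.97 [ 683.  -133.9  176.2] F [-6.8  1.4  5.8] Tz -0.1 w 16.4 q6 -0.69 t 46.5
2.12 [ 682.8 -134.   176.3] F [-8.4  1.9  6.2] Tz -0.12 w 15.9 q6 -0.84 t 46.7
2.27 [ 682.6 -134.1  176.2] F [-8.1  1.4  6.7] Tz -0.08 w 16.3 q6 -0.99 t 47.0
2.42 [ 682.4 -134.3  176.2] F [-8.8  0.6  6.6] Tz -0.02 w 16.1 q6 -1.14 t 47.3
2.57 [ 682.3 -134.5  176.2] F [-7.7  0.6  7.3] Tz -0.12 w 16.1 q6 -1.29 t 47.5
2.72 [ 682.2 -134.7  176.2] F [-9.  -0.2  7.9] Tz -0.02 w 16.3 q6 -1.44 t 47.8
2.87 [ 682.1 -134.9  176.2] F [-8.3 -0.9  8. ] Tz -0.05 w 16.4 q6 -1.59 t 48.1
2.96 [ 682.1 -135.   176.2] F [-9.8 -0.   7.8] Tz -0.1 w 16.1 q6 -1.679 t 48.3
end [ 682.1 -135.   176.3] F [-9.9 -1.8  8.4] Tz -0.08 w 16.5 q6 -1.679 t 48.7
```

```bash
python3 - <<'E'
from h import *
o=status.observe(); arm.gripper_open(); p=o["position"]; arm.line_to([p[0],p[1],300])
arm.movep((655,-135,350),down(np.pi)); arm.hold(.4); ob=status.observe(); im=grab_frame("wrist"); cv2.imwrite("pics/w3.png",im); np.save("pics/w_3.npy",[ob["position"],ob["tool_rot"]])
crop(im,190,20,450,235,3,"pics/w3c.png")
E
```

```text
(no output)
```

View pics/w3c.png

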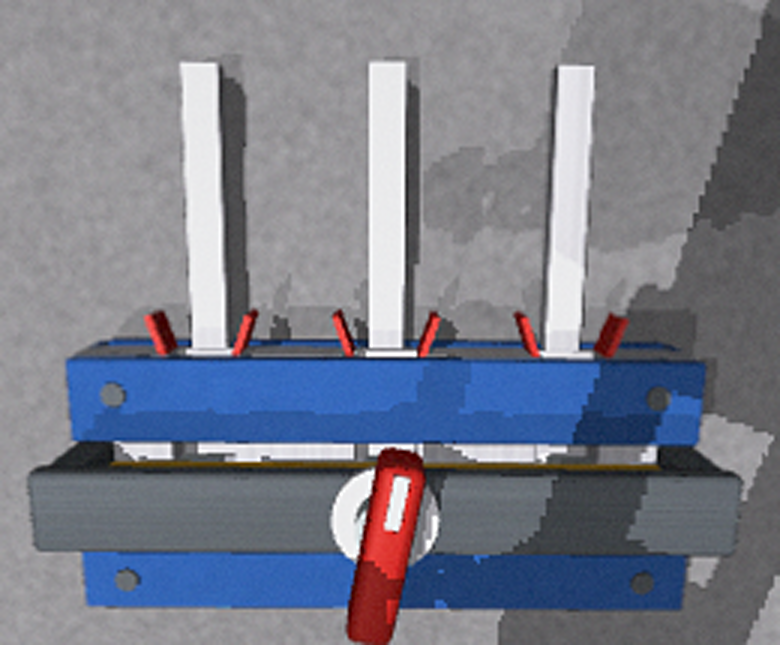

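The knob bar runs from (402,455) to (368,640) in the crop, about 0.18 rad from block x, so the clamp is open and the beam is up. Next I'll fit the block pose to the wrist points.

```bash
python3 - <<'E'
from h import *
from scipy.optimize import least_squares
p,r=np.load("pics/w_3.npy"); C=cam("wrist",dict(position=p,tool_rot=r))
px=np.array([(200,62),(387,61),(575,66),(212,352),(389,352),(567,352),(67,358),(705,362),(88,607),(683,607)])/3+[190-.33,20-.33]
# image right=+y
bl=[(-170,-80,34),(-170,0,34),(-170,80,34),(-50,-80,34),(-50,0,34),(-50,80,34),(-50,-135,74),(-50,135,74),(62,-135,74),(62,135,74)]
def res(v,free=1):
    f=frame(v[:2],v[2]); C2=(C[0],C[1],C[2],C[3]+np.array([0,0,v[3]*free])); return np.concatenate([proj(C2,f(b))-q for b,q in zip(bl,px)])
for fr in (0,1):
    s=least_squares(res,[684,-134,0,0],args=(fr,)); print(s.x,s.fun.reshape(-1,2).round(1).tolist())
C=cam("top"); px2=np.array([(471,351),(568,349),(665,348),(470,204),(565,204),(658,204)])/3.4+[190-.35,120-.35]
g=lambda v:np.concatenate([proj(C,frame(v[:2],v[2])(b))-q for b,q in zip(bl[2::-1]+bl[5:2:-1],px2)])
s=least_squares(g,[684,-134,0]); print(s.x,s.fun.round(1))
E
```

```text
[ 6.84486358e+02 -1.34721515e+02 -4.35235454e-03  0.00000000e+00] [[-0.6, 0.0], [0.4, 0.3], [1.1, -0.8], [-0.4, -1.2], [-0.6, -1.1], [-1.2, -0.8], [-0.9, 0.9], [1.7, 0.3], [-0.3, 1.1], [0.7, 1.7]]
[ 6.84714693e+02 -1.34714213e+02 -4.35010979e-03  3.43895564e+00] [[-0.1, 0.6], [0.4, 0.9], [0.6, -0.2], [0.0, -1.4], [-0.6, -1.2], [-1.6, -0.9], [-0.1, 0.7], [0.8, 0.1], [0.4, 0.4], [0.0, 0.9]]
[ 6.87062968e+02 -1.33622041e+02 -1.30244793e-02] [ 0.2 -1.1  0.  -0.8 -0.2 -0.7  0.1  1.1 -0.2  0.9  0.1  0.7]
```

Fits agree to about 2.5 mm; I'll use block (684, -134.5), yaw -0.006. Now the right-hand holder: re-check its cap position by image code against the earlier view, then grasp, lift and lay it on the nest 3 rail.

```bash
cat >> h.py <<'E'
B=frame((684,-134.5),-0.006); BY=-0.006
def caps():
    """orange caps seen from the rack view pose: world xy at z=58"""
    arm.movep((560,175,330),down(np.pi)); arm.hold(.3); C=cam("wrist"); im=grab_frame("wrist"); cv2.imwrite("pics/caps.png",im); return capsof(im,C)
def capsof(im,C,z=58):
    h=cv2.cvtColor(im,cv2.COLOR_BGR2HSV); m=cv2.inRange(h,(9,150,120),(19,255,255)); m=cv2.morphologyEx(m,cv2.MORPH_OPEN,np.ones((3,3)))
    n,_,st,ce=cv2.connectedComponentsWithStats(m)
    return [(ce[i].round(1).tolist(),int(st[i,4]),unproj(C,ce[i],z)[:2].round(1).tolist()) for i in range(1,n) if st[i,4]>60]
E
python3 - <<'E'
from h import *
p,r=np.load("pics/w_rack.npy"); print(capsof(cv2.imread("pics/w_rack.png"),cam("wrist",dict(position=p,tool_rot=r))))
print(caps())
E
```

```text
[([494.5, 12.3], 518, [394.3, 374.2]), ([342.7, 46.9], 520, [432.9, 202.0]), ([403.8, 244.2], 293, [682.3, 290.9])]
[([494.4, 11.9], 511, [394.3, 374.2]), ([342.6, 46.6], 528, [432.9, 201.9]), ([403.8, 243.9], 297, [682.4, 290.8])]
```

```bash
sed -i 's/(19,255,255)/(23,255,255)/' h.py; cat >> h.py <<'E'
def pick(mid,yaw,gx=-5,z=53):
    c,s=np.cos(yaw),np.sin(yaw); g=[mid[0]+gx*c,mid[1]+gx*s]
    arm.gripper_open(); mv([*g,180],yaw+np.pi); ln([*g,z],80); arm.hold(.2); S("at"); arm.close(); arm.hold(.2); o=S("closed"); 
    return g,o["gripper_width"]
E
python3 - <<'E'
from h import *
p,r=np.load("pics/w_rack.npy"); a=cv2.imread("pics/w_rack.png"); b=cv2.imread("pics/caps.png")
print(capsof(b,cam("wrist",dict(position=p,tool_rot=r))))
d=cv2.absdiff(a,b)[:200,230:450].max(2); print("diff px",(d>60).sum())
g,w=pick((507.8,132.5),.082)
if 20<w<28: ln([*g,150],80); S("lifted"); cv2.imwrite("pics/lift.png",grab_frame("wrist")[:, :])
E
```

```text
[([494.5, 12.0], 515, [394.0, 374.2]), ([341.4, 47.3], 603, [433.4, 200.5]), ([280.0, 60.3], 285, [447.4, 129.3]), ([403.8, 243.9], 297, [681.9, 290.8]), ([82.1, 252.9], 755, [696.3, -161.2])]
diff px 3217
at [503.1 132.2  53.4] F [ 0.1  0.3 -0.4] Tz 0.04 w 85.5 q6 -1.531 t 56.0
closed [504.2 131.8  53.9] F [ 0.6 -3.3  4.5] Tz -0.03 w 23.1 q6 -1.531 t 56.8
lifted [502.2 132.  149.2] F [-0.3  0.  -4.4] Tz -0.01 w 23.2 q6 -1.531 t 58.1
```

Held: width 23.2, weight -4.4 N. Carry it to nest 3 and slide it in.

```bash
cat >> h.py <<'E'
def insert(ny,gx=-5,dz=7,x_in=-100):
    a=BY+np.pi; T=lambda x,z:B((x+gx,ny,z+dz))
    mv(T(-165,150),a); o=S("over"); 
    if o["gripper_width"]<18: return False
    ln(T(-165,60),100); ln(T(-165,47),40); arm.hold(.2); S("laid")
    for x in range(-155,x_in+1,5):
        ln(T(x,47),60); o=status.observe(); f=o["contact_force"]
        if abs(f[0])>25 or abs(f[1])>25 or o["gripper_width"]<18: S(f"stop {x}"); return False
    S("in"); return True
def push(ny,xmax=-118):
    a=BY+np.pi; arm.gripper_open(); 
    p=status.observe()["position"]; ln([p[0],p[1],170],150)
    arm.close(); T=lambda x,z=62:B((x-11,ny,z))
    ln(T(-215,170),250); ln(T(-215),120); arm.hold(.2); f0=status.observe()["contact_force"].copy(); x=-205
    while x<xmax:
        x+=2; ln(T(x),40); f=status.observe()["contact_force"]-f0
        if abs(f[0])>12: break
    o=S(f"pushed x={x}"); arm.hold(.3); o=S("hold"); print("tail by TCP",(o["position"][0]+11-684)); return x,f
E
python3 - <<'E'
from h import *
ok=insert(80); print(ok)
cv2.imwrite("pics/ins1.png",grab_frame("wrist"))
if ok: print(push(80)); p=status.observe()["position"]; ln([p[0]-15,p[1],62]); ln([p[0]-15,p[1],170]); S("t")
E
```

```text
over [514.2 -53.5 156.6] F [ 0.6  1.9 -3.8] Tz -0.05 w 22.6 q6 -1.804 t 59.0
laid [514.6 -53.5  54. ] F [ 0.5  0.1 -3.1] Tz -0.02 w 23.0 q6 -1.804 t 60.7
in [579.9 -53.9  54. ] F [-1.  -0.4  1.2] Tz -0.02 w 23.2 q6 -1.778 t 63.8
True
pushed x=-117 [552.9 -53.6  61.8] F [-10.8  -0.5   8.2] Tz -0.08 w -0.2 q6 -1.787 t 79.2
hold [552.9 -53.7  61.7] F [-10.7  -0.7   7.7] Tz 0.0 w 0.2 q6 -1.787 t 79.5
tail by TCP -120.1240045257648
(-117, array([-10.64844363,  -0.65017683,   7.74074262]))
t [537.3 -53.5 169.1] F [-0.5  1.1 -0.2] Tz 0.01 w 0.3 q6 -1.794 t 80.7
```

Nest 3: the tail stopped at block x≈-120 with the push force rising to about 11 N, which is what home should give. Now the second holder, checking its cap first.

```bash
sed -i 's/T(-215,170)/T(-195,170)/;s/T(-215)/T(-195)/;s/x=-205/x=-168/' h.py; python3 - <<'E'
from h import *
print(caps()); im=cv2.imread("pics/caps.png"); S()
crop(im,120,0,460,260,2.3,"pics/r2.png")
E
```

```text
[([494.7, 12.7], 527, [394.2, 374.1]), ([341.5, 48.0], 607, [433.5, 200.4]), ([144.1, 172.6], 425, [579.7, -51.3]), ([404.1, 244.9], 294, [682.2, 291.0]), ([82.7, 253.9], 784, [696.6, -160.1])]
 [559.9 174.3 364.3] F [-0.4  0.7 -0.2] Tz 0.01 w -0.4 q6 -1.388 t 82.2
```

View pics/r2.png

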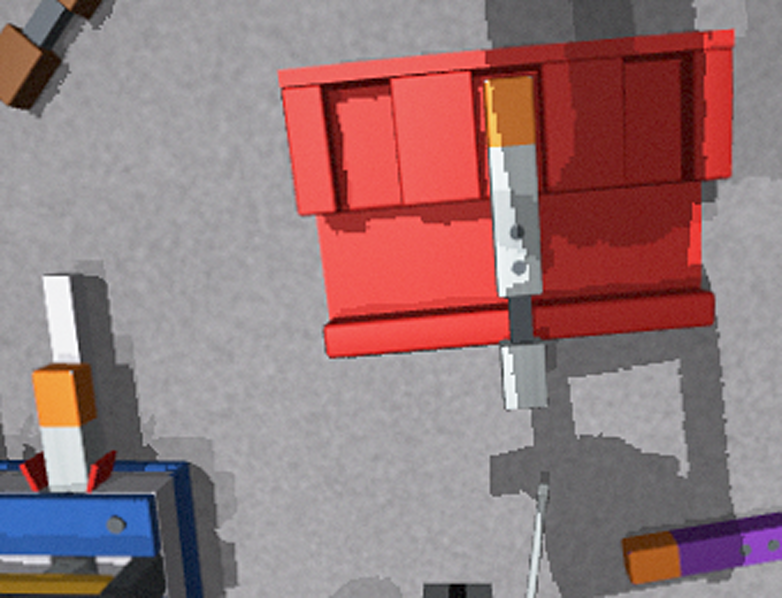

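The first holder sits in nest 3 with its cap out (65,395); the second is still in its place (515,240), unmoved. Load it into nest 2.

```bash
python3 - <<'E'
from h import *
g,w=pick((502.6,206),.07)
if 20<w<28:
    ln([*g,150],80); o=S("lifted")
    ok=insert(0); print(ok)
    if ok:
        print(push(0)); p=status.observe()["position"]; ln([p[0]-15,p[1],62]); ln([p[0]-15,p[1],170]); S("t")
        arm.movep((640,-110,300),down(np.pi)); arm.hold(.3); cv2.imwrite("pics/in2.png",grab_frame("wrist")); o=S(); np.save("pics/w_in2.npy",[o["position"],o["tool_rot"]])
E
```

```text
at [497.9 205.7  53.4] F [-0.1 -0.4  0.4] Tz 0.05 w 85.3 q6 -1.379 t 85.7
closed [497.9 205.7  53.2] F [-0.1  0.2  1.6] Tz -0.01 w 23.1 q6 -1.379 t 86.5
lifted [496.9 205.5 149.1] F [-0.  -0.3 -4.8] Tz -0.01 w 22.8 q6 -1.379 t 87.8
over [ 514.  -132.4  156.7] F [ 0.4  0.7 -4.6] Tz -0.09 w 23.6 q6 -1.951 t 89.1
laid [ 513.9 -133.5   54. ] F [ 0.  -0.4 -5.4] Tz -0.03 w 23.0 q6 -1.951 t 90.9
in [ 579.5 -134.    54.2] F [-0.1  0.2 -4.9] Tz 0.03 w 23.0 q6 -1.91 t 93.9
True
pushed x=-118 [ 552.5 -133.6   61.9] F [-8.6 -0.7  7.1] Tz -0.11 w 0.0 q6 -1.924 t 104.9
hold [ 552.4 -133.6   61.9] F [-9.3 -1.3  7. ] Tz 0.03 w -0.2 q6 -1.924 t 105.2
tail by TCP -120.55016182133033
(-118, array([-7.96363113, -1.05617445,  7.04504342]))
t [ 536.9 -133.3  169.1] F [-0.2  0.3  0.4] Tz 0.02 w 0.1 q6 -1.935 t 106.4
 [ 639.2 -110.1  333.7] F [0.6 0.1 0.2] Tz 0.04 w -0.2 q6 -1.849 t 107.5
```

View pics/in2.png

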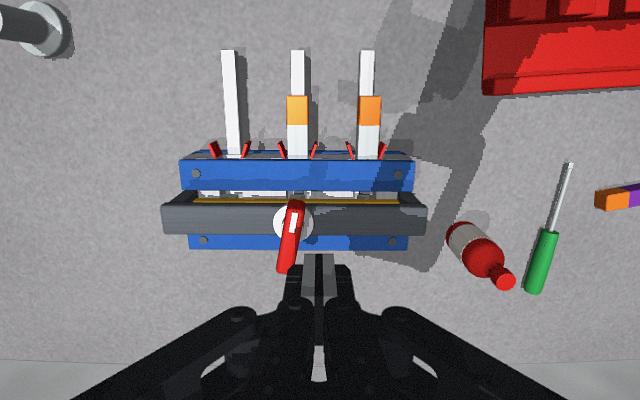

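Both caps stick out equally (rows 96–125 at columns 297 and 369), and the lips are clear. Screwing the clamp down in steps with torque averaging; pause at 1.35 to judge early resistance.

```bash
cat >> h.py <<'E'
def tz(n=8):
    v=[]
    for _ in range(n): v.append(status.observe()["torque"][2]); arm.hold(.03)
    return np.mean(v)
E
python3 - <<'E'
from h import *
K=[682.5,-134.8,176]; a0=BY+np.pi
arm.gripper_open(); mv([K[0],K[1],260],a0-.18); ln(K,80); arm.hold(.2); arm.close(); arm.hold(.2); o=S("grip")
for q in np.arange(.3,1.41,.1):
    mv(K,a0-q); o=status.observe(); print(round(q,2),"tz",tz().round(3),"w",o["gripper_width"].round(1),o["contact_force"].round(1))
    if o["gripper_width"]<12: break
S()
E
```

```text
grip [ 682.5 -135.1  176.3] F [-1.4 -1.6  2.8] Tz 0.01 w 16.2 q6 -1.681 t 111.0Traceback (most recent call last):
  File "<stdin>", line 5, in <module>
AttributeError: 'float' object has no attribute 'round'
```

```bash
python3 - <<'E'
from h import *
K=[682.5,-134.8,176]; a0=BY+np.pi
for q in np.arange(.4,1.41,.1):
    mv(K,a0-q); o=status.observe(); w=float(o["gripper_width"]); print(round(q,2),"tz",round(float(tz()),3),"w",round(w,1),o["contact_force"].round(1))
    if w<12: break
S()
E
```

```text
0.4 tz 0.127 w 16.3 [-2.7 -1.1  4.5]
0.5 tz 0.069 w 16.2 [-3.3 -1.2  4.5]
0.6 tz 0.091 w 15.8 [-2.9 -0.9  4.8]
0.7 tz 0.08 w 16.0 [-2.  -2.1  4.6]
0.8 tz 0.073 w 16.4 [-2.4 -0.5  4.9]
0.9 tz 0.081 w 16.1 [-1.4  0.4  4.6]
1.0 tz 0.06 w 16.1 [-1.5  0.3  4.6]
1.1 tz 0.065 w 16.1 [-1.8  0.2  6. ]
1.2 tz 0.118 w 15.8 [-1.2  0.8  5. ]
1.3 tz 0.203 w 16.0 [0.3 2.7 4.9]
1.4 tz 0.175 w 15.8 [1.7 3.5 5.8]
 [ 683.2 -134.4  176.3] F [3.2 4.1 4.8] Tz 0.21 w 16.0 q6 -0.462 t 117.2
```

Torque rose from about 0.07 to 0.19 N m between 1.1 and 1.3, which may be early resistance. Stopping here. To see whether the bed has sunk, I'll compare side-camera rail patches at sub-pixel level now and with the clamp backed off.

```bash
python3 - <<'E'
from h import *
K=[682.5,-134.8,176]; a0=BY+np.pi; C=cam("side")
g=lambda: np.mean([grab_frame("side") for _ in range(4)],0)
A=g()
for q in (1.2,1.0,.8,.6): mv(K,a0-q); print(q,"tz",round(float(tz()),3),status.observe()["contact_force"].round(1))
D=g(); np.save("pics/A.npy",A); np.save("pics/D.npy",D)
def shift(x,y,r=14):
    a=A[y-r:y+r,x-r:x+r].mean(2).astype(np.float32); d=D[y-r:y+r,x-r:x+r].mean(2).astype(np.float32)
    M=np.eye(2,3,dtype=np.float32); cc,M=cv2.findTransformECC(a,d,M,cv2.MOTION_TRANSLATION); return M[:,2].round(2),round(cc,3)
print("2.4mm down would be px",proj(C,B((-150,0,31.6)))-proj(C,B((-150,0,34))))
for n,p in {"rail1":B((-160,-80,34)),"rail2":B((-160,0,34)),"rail3":B((-160,80,34)),"cap2":B((-105,0,58)),"cap3":B((-105,80,58)),"blockL":B((-40,125,74)),"lip":B((-50,110,60)),"driverref":[735,214,10],"rack":[480,100,40]}.items():
    x,y=proj(C,p).round().astype(int)
    try: print(n,(x,y),shift(x,y))
    except Exception as e: print(n,(x,y),"ecc fail")
cv2.imwrite("pics/A.png",cv2.resize(A[120:270,230:430].astype(np.uint8),(800,600),interpolation=cv2.INTER_CUBIC))
E
```

```text
1.2 tz -0.004 [2.9 3.1 5.6]
1.0 tz -0.048 [2.2 3.9 5.5]
0.8 tz -0.044 [2.5 4.  5.2]
0.6 tz -0.041 [2.3 3.1 5.6]
2.4mm down would be px [-0.03476826  0.54324342]
rail1 (np.int64(369), np.int64(189)) (array([-0., -0.], dtype=float32), 1.0)
rail2 (np.int64(356), np.int64(203)) (array([-0.,  0.], dtype=float32), 1.0)
rail3 (np.int64(342), np.int64(219)) (array([-0.01, -0.02], dtype=float32), 1.0)
cap2 (np.int64(341), np.int64(191)) (array([-0.09,  0.03], dtype=float32), 0.994)
cap3 (np.int64(327), np.int64(206)) (array([-0.02,  0.02], dtype=float32), 1.0)
blockL (np.int64(301), np.int64(202)) (array([-0.08,  0.07], dtype=float32), 0.993)
lip (np.int64(307), np.int64(204)) (array([-0.01,  0.06], dtype=float32), 0.992)
driverref (np.int64(231), np.int64(251)) (array([ 0., -0.], dtype=float32), 1.0)
rack (np.int64(326), np.int64(258)) (array([ 0.06, -0.03], dtype=float32), 0.999)
```

View pics/A.png

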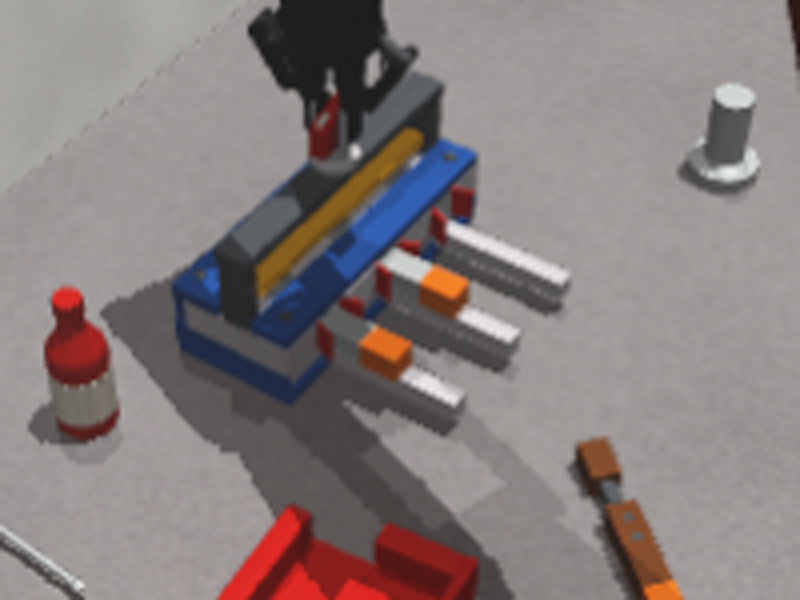

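The rails moved 0.00 px between 1.4 and 0.6 rad, where an early jam would give 0.54 px. So there's no early resistance; the torque rise came with the side force. Continue to snug, using the same rail shift to measure the bed.

```bash
cat >> h.py <<'E'
def bed():
    C=cam("side"); D=np.load("pics/D.npy"); A=np.mean([grab_frame("side") for _ in range(4)],0); out=[]
    k=(proj(C,B((-150,0,31.6)))-proj(C,B((-150,0,34))))[1]/2.4
    for y0 in (-80,0,80):
        x,y=proj(C,B((-160,y0,34))).round().astype(int); r=14
        a,d=[I[y-r:y+r,x-r:x+r].mean(2).astype(np.float32) for I in (A,D)]
        cc,M=cv2.findTransformECC(d,a,np.eye(2,3,dtype=np.float32),cv2.MOTION_TRANSLATION); out.append((round(float(M[1,2])/k,2),round(cc,3)))
    return out
E
python3 - <<'E'
from h import *
K=[682.5,-134.8,176]; a0=BY+np.pi
for q in [.8,1.0,1.2,1.4,1.55,1.7,1.8,1.9,2.0,2.1,2.2,2.25]:
    mv(K,a0-q); o=status.observe(); w=float(o["gripper_width"]); print(round(q,2),"tz",round(float(tz(5)),3),"w",round(w,1),o["contact_force"].round(1), bed() if q in (1.4,1.7,1.9,2.1,2.2,2.25) else "")
    if w<12: break
S()
E
```

```text
0.8 tz 0.047 w 16.0 [2.3 2.9 6.1] 
1.0 tz 0.068 w 15.9 [2.8 3.3 5. ] 
1.2 tz 0.084 w 16.5 [3.2 3.2 5.6] 
1.4 tz 0.081 w 16.0 [3.8 3.4 5.3] [(np.float64(0.02), 1.0), (np.float64(-0.01), 1.0), (np.float64(0.07), 0.999)]
1.55 tz 0.069 w 16.2 [3.6 4.  4.5] 
1.7 tz 0.06 w 15.7 [3.3 4.6 4.8] [(np.float64(0.0), 1.0), (np.float64(-0.0), 1.0), (np.float64(-0.02), 1.0)]
1.8 tz 0.092 w 15.9 [3.5 3.4 4.1] 
1.9 tz 0.104 w 16.0 [4.9 3.  4.3] [(np.float64(0.02), 1.0), (np.float64(0.01), 1.0), (np.float64(-0.0), 1.0)]
2.0 tz 0.1 w 16.3 [4.5 3.1 3.3] 
2.1 tz 0.119 w 16.0 [5.2 4.5 3.8] [(np.float64(0.18), 0.996), (np.float64(0.19), 0.999), (np.float64(0.19), 0.999)]
2.2 tz 0.147 w 15.9 [4.8 3.7 3.6] [(np.float64(0.37), 0.983), (np.float64(0.37), 0.994), (np.float64(0.53), 0.996)]
2.25 tz 0.192 w 16.1 [5.1 2.9 3.8] [(np.float64(0.67), 0.981), (np.float64(0.55), 0.993), (np.float64(0.66), 0.993)]
 [ 684.1 -134.6  176.3] F [6.5 2.5 2.9] Tz 0.14 w 15.9 q6 0.388 t 126.4
```

The bed starts moving just past 2.0 rad, as it should with all holders home. Final small turn to about 2.35, then release and look.

```bash
python3 - <<'E'
from h import *
K=[682.5,-134.8,176]; a0=BY+np.pi
for q in [2.3,2.35]:
    mv(K,a0-q); print(q,"tz",round(float(tz(5)),3),bed())
p=status.observe()["position"]; arm.gripper_open(); arm.hold(.3); arm.line_to([p[0],p[1],300]); print("after release",bed())
arm.movep((655,-135,350),down(np.pi)); arm.hold(.4); o=S(); im=grab_frame("wrist"); np.save("pics/w_f.npy",[o["position"],o["tool_rot"]])
cv2.imwrite("pics/fin.png",im); crop(im,190,20,450,235,3,"pics/finc.png"); print(bed())
E
```

```text
2.3 tz 0.181 [(np.float64(0.83), 0.962), (np.float64(0.61), 0.989), (np.float64(0.63), 0.993)]
2.35 tz 0.191 [(np.float64(0.75), 0.943), (np.float64(0.88), 0.982), (np.float64(0.68), 0.988)]
after release [(np.float64(0.85), 0.944), (np.float64(0.86), 0.977), (np.float64(-0.26), 0.942)]
 [ 655.  -135.   384.9] F [ 0.2 -0.5 -0.5] Tz 0.01 w 85.2 q6 -1.879 t 132.4
[(np.float64(0.93), 0.945), (np.float64(0.93), 0.975), (np.float64(0.23), 0.942)]
```

View pics/finc.png

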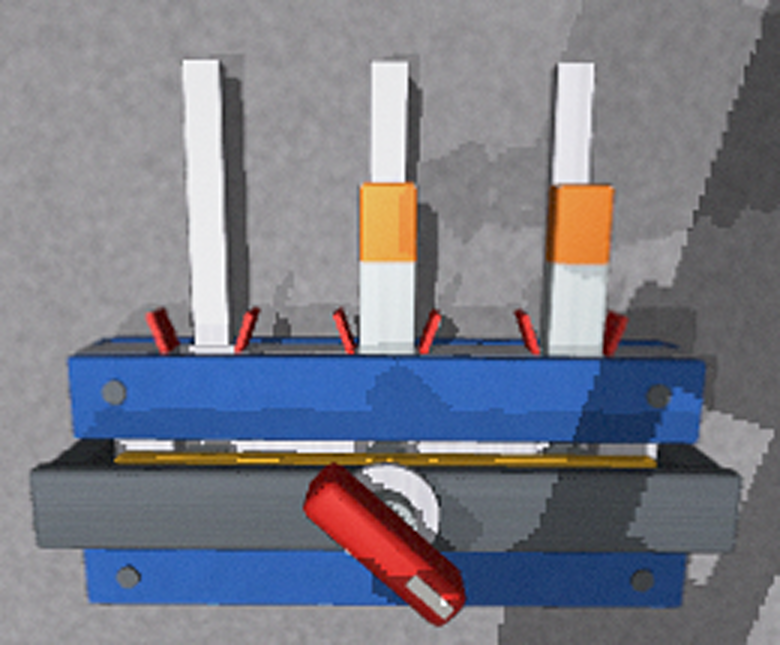

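```bash
python3 -c "
from h import *
S(); job_done(); S()"
```

```text
[ 655. -135.  385.] F [0.6 0.7 0.2] Tz 0.04 w 85.2 q6 -1.879 t 132.7
the job is handed in; nothing more can be done
the job is handed in; nothing more can be done
```

I opened the clamp and loaded both holders that were in the rack: the right-hand one into nest 3, the left-hand one into nest 2. Both are pushed home, and the clamp is screwed down snug to about 2.35 rad. The rack's third place was empty. I handed the job in at about 133 s; no verdict was reported.

**Last checks:**
- **Holders:** in the last wrist picture both orange caps stick out equally. While pushing, the tails stopped at block x of about -120 mm, which is the home position.
- **Clamp:** the knob reads about 2.3 rad in the same picture.
- **Bed:** it began to sink only just past 2.0 rad. The side camera read it about 0.9 mm down on rails 1 and 2, where the knob angle implies about 2 mm. I think that method reads low. Both figures are within the snug band.
- **Robot and bystanders:** the gripper was open and clear of everything. The bottle and screwdriver looked unmoved in the wrist picture after the loading, and the gauge in the side picture during clamping. I did not measure any of them at the end.

**What failed or disagreed:**
- **First knob grasp:** it closed on air because the fingertips are about 35 mm shorter than stated. A light table touch gave the correction, and every later grasp held.
- **Torque rise:** it went up between 1.2 and 1.4 rad on the first screw-down, so I backed off. The rails had not moved, and the rise did not come back on the second pass.
- **Rail 3 reading:** after release it disagreed with the other two rails (-0.26 and 0.23 mm, poor match). I put this down to shadow changes as the arm moved away.

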